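# Strip an analyser's ion-source stack into its parts dishes

## Robot

A 6-joint arm with a two-finger parallel gripper is mounted at the origin on the work surface. World frame = base frame: x ahead of the robot, y to its left, z up, the work surface at z = 0. Lengths are in m, angles in rad, forces in N, time in s.
With the tool pointing down it reaches from about 0.3 to 0.775 m from the base axis. Payload 14.6 kg.
Tool frame: the origin (TCP) lies on the centre line of the jaws, within the pads' length; the fingertips stand 19 mm ahead of it and the grasp point (between the pads) is the TCP; z points along the fingers, y is the direction in which the jaws open and shut (so a half turn about z gives the same grasp; the last joint's range is limited). The gripper opens to 94 mm and grips with 3 to 60 N. Pads are 16 mm wide; open, the fingers measure 119 mm over their backs; the gripper's body (75 mm by 177 mm) begins 78 mm behind the grasp point.
Start: joints at [-1.355, 0.3, 1.521, -0, 1.321, -0.067], TCP at [0.153, -0.528, 0.224] pointing down, gripper open.
Joint ranges: [-3.03, 3.03], [-0.79, 2.21], [0.23, 2.52], [-1.04, 4.18], [0, 3.07], [-2.55, 2.55]. Speed limits (rad/s): [2.22, 2.22, 2.57, 3.14, 3.14, 3.14].

## Interface

Orientations are given as [roll, pitch, yaw] about the fixed x, y, z axes, in that order (R = Rz(yaw) Ry(pitch) Rx(roll)).
In Python, from station import ctrl gives the robot as it stands. The module is installed in compiled form; this text tells all that it offers.
- The arm moves only by the shell command python3 -m creep 'ROWS' [FORCE]. ROWS is a JSON object of lists of equal length, an entry for each row: "translation": the shift along the world's x, y, z in mm, a list of three; "yaw": the turn about the world's z in rad; "gripper": the closure in counts, from 0 (fully open) to 255 (shut). A call has 1 to 5 rows; each row is the pose to reach, as a shift and turn from the pose measured when the call began; what a row does not reach only later rows make up. A row lasts 1/12 s, in which the tool goes at most 41.7 mm and 7.16 degrees, less where a joint would pass 70% of its speed; a pose out of reach is approached as far as the arm can. A call with a gripper value outside its range is refused whole. The fingers move at their own pace and stop on an object; FORCE is the grip in N (left out, the last holds). Time passes only in rows, so rows that repeat a pose let the fingers close. It gives the time, the measured TCP pose, the force and the opening at its end, in the units of the state.
- ctrl.get_obs(): the state, without advancing time (a new reading comes with each control period).
- ctrl.camera(name): name is "side" or "top" or "wrist"; returns a dict with "pixels" (480x640x3 uint8, red, green, blue), "depth" (480x640 float32, m along the optical axis (not along the pixel's ray), 0 where there is no reading), "fx", "fy", "cx", "cy" (pixels), "dist" ([k1, k2, p1, p2, k3] as OpenCV has them; the pictures are not rectified), "R" (3x3) and "t" (3): a world point X has camera coordinates R X + t; the wrist camera has in their place "tool_from_camera" (4x4, takes a point from camera to tool coordinates, whose origin is the TCP and whose axes are the flange's). Camera axes: x right, y down, z forward; pixel columns grow to the right and rows downward; lengths in m; the calibration is good to about 2 mm. A picture is of the moment at which its call begins: read the wrist's pose just before it.
- ctrl.hand_in(): hands the job in, once; it reports no verdict.
The state is a dict: "time_s": time; "qpos": joint angles; "joint_vel": joint speeds; "tau": joint torques, N m; "ee_pos": TCP position; "eef_rot": TCP orientation; "force": force on the tool from outside, world axes, zero at the start; "moment": the same for the moment, N m; "grip_width": finger opening in m.
Only numpy, scipy, OpenCV 4.12 (cv2) and the standard library are available. Lean on these libraries where they do the work, as an engineer would, in place of code of your own. Each camera call takes 0.05 s, during which the arm holds its last target. There are 200 camera calls.

## Task

Take the analyser's source assembly on the black plinth apart from the top down, one part at a time, setting each part straight into the middle of its own dish before touching the next: black cap in the red dish, brass lens disc in the yellow, white insulator in the blue, grey metal block in the green. Set the parts down without dropping them, the same way up as in the stack and lying flat, let go of them all, and leave the solvent bottle and the screwdriver where they are.

Things in the scene. Friction and masses are not known exactly. Their poses are not given: they have to be found in the camera images.
- cap: Black ribbed plastic cap, the top part of the stack: upright cylinder 26 mm in diameter (27.5 mm over its fine ribs), 28 mm high, about 40 g. Origin: centre of its underside; z up along its axis. It rests loosely on the brass lens disc.
- lens: Brass lens disc with a copper band, second from the top: cylinder 38 mm in diameter, 20 mm high, about 150 g. Origin: centre of its underside; z up along its axis. It rests loosely on the white insulator.
- insulator: White ceramic insulator, third from the top: cylinder 48 mm in diameter, 20 mm high, about 100 g. Origin: centre of its underside; z up along its axis. It rests loosely on the grey metal block.
- block: Grey anodised metal source block, bottom of the stack: 66 mm along its x, 58 mm along its y, 26 mm high, about 220 g. Origin: centre of its underside; z up. It rests loosely on the plinth, a fixed black steel disc 96 mm in diameter and 18 mm high, so the whole stack reaches 112 mm above the bench.
- dish_red: Round shallow red plastic parts dish, fixed to the bench: outside diameter 120 mm, rim top 7 mm above the bench, rim wall 3 mm thick, flat inner floor 4 mm above the bench, with a thin white ring (74 mm across) printed round the middle. Origin: centre of its underside (on the bench); z up. Place for the black cap.
- dish_yellow: Round shallow yellow plastic parts dish, fixed to the bench: outside diameter 120 mm, rim top 7 mm above the bench, rim wall 3 mm thick, flat inner floor 4 mm above the bench, with a thin white ring (74 mm across) printed round the middle. Origin: centre of its underside (on the bench); z up. Place for the brass lens disc.
- dish_blue: Round shallow blue plastic parts dish, fixed to the bench: outside diameter 120 mm, rim top 7 mm above the bench, rim wall 3 mm thick, flat inner floor 4 mm above the bench, with a thin white ring (74 mm across) printed round the middle. Origin: centre of its underside (on the bench); z up. Place for the white insulator.
- dish_green: Round shallow green plastic parts dish, fixed to the bench: outside diameter 120 mm, rim top 7 mm above the bench, rim wall 3 mm thick, flat inner floor 4 mm above the bench, with a thin white ring (74 mm across) printed round the middle. Origin: centre of its underside (on the bench); z up. Place for the grey metal block.
- solvent: Closed brown glass bottle with a white cap, 44 mm in diameter, 100 mm high, standing loose among the dishes; to be left alone. Origin: centre of its underside; z up.
- screwdriver: Loose screwdriver with a black handle, 170 mm long, lying on the bench beyond the dishes; to be left alone. Its x runs along it from handle to tip; origin: near the middle of its length, on the bench.
There are look-alikes about, which are no part of the job. What is shaped like the block but orange is not meant.

How it is judged:
By the outcome, as a careful person would: the job done as asked, in the order asked, and still so for the second after the job is handed in, with the robot touching nothing.
It also fails if it takes over 122 s, if anything falls off the work surface, if the arm or the gripper's body presses on something with over 40 N, if the wrist force passes 120 N, or if a joint passes its speed limit or range.

## Working session

There is one attempt and no reset: what is moved stays moved. The work goes in short steps, Python scripts to look and compute and a shell command to move; the robot and the scene stay as the last step left them, time stands still between calls to the robot, and variables do not carry over. Pictures are saved under pics/ and viewed, about 12 in all and at most 16, crops included, and the job is handed in when it is done.

```bash
mkdir -p pics; python3 - <<'E'
from station import ctrl
import cv2, pickle
o=ctrl.get_obs(); print({k:o[k] for k in('time_s','ee_pos','eef_rot','force','grip_width')})
for n in('top','side'):
    c=ctrl.camera(n); pickle.dump(c,open(n+'0.pkl','wb'))
    cv2.imwrite(f'pics/{n}0.png',c['pixels'][:,:,::-1]); print(n,c['fx'],c['cx'],c['cy'],c['dist'],c['R'],c['t'])
E
```

```text
{'time_s': 0.0, 'ee_pos': array([ 0.15343185, -0.52789588,  0.22386559]), 'eef_rot': array([-3.14037200e+00, -9.04191453e-05,  2.82824068e-01]), 'force': array([0.1813842 , 0.15734539, 0.01110859]), 'grip_width': 0.09409483585937657}
top 466.9747249439034 316.4440665072066 241.71055404957892 [0.0063467 0.        0.        0.        0.       ] [[-0.02506392 -0.99962267 -0.01123902]
 [-0.99519067  0.0260146  -0.09443923]
 [ 0.09469598  0.00881795 -0.99546718]] [0.10870016 0.61543797 1.1170112 ]
side 561.1029459170526 320.5887152510461 248.2813713876709 [-0.004519  0.        0.        0.        0.      ] [[-0.90408397 -0.4269551  -0.0184799 ]
 [-0.200189    0.46131525 -0.86435675]
 [ 0.37756659 -0.77775162 -0.50253945]] [0.58055583 0.15533116 1.03387946]
```

View pics/top0.png

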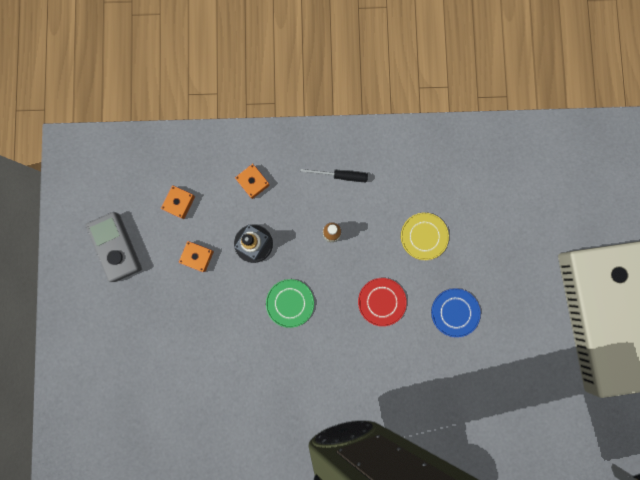

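View pics/side0.png

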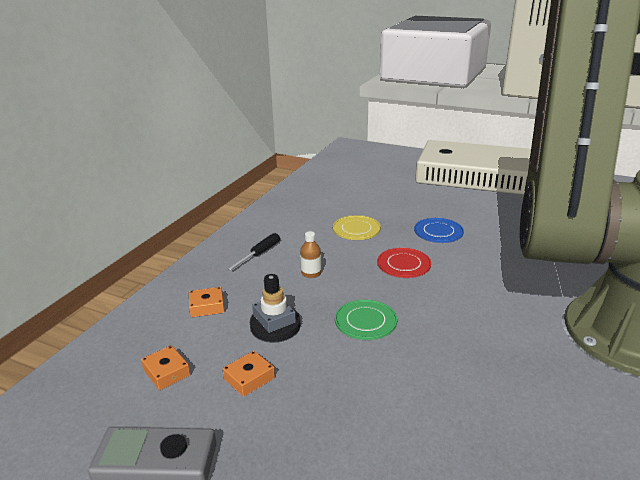

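Top view: the stack is on the black plinth at about (252,243). The dishes are green (290,303), red (382,302), blue (456,312) and yellow (425,236). The bottle is at (332,231) and the screwdriver at (340,175).
What could be mistaken for the stack: orange blocks at (252,181), (178,202) and (196,256), the meter with a black knob at (115,257), and the cream box with a black disc at (620,275). I choose the grey stack at (252,243), which the side view shows as black/brass/white/grey at (273,300).

```bash
cat > h.py <<'E'
import numpy as np, cv2, pickle
def K(c): return np.array([[c['fx'],0,c['cx']],[0,c['fy'],c['cy']],[0,0,1.]])
def ray(c,uv,z):
    p=cv2.undistortPoints(np.float64(uv).reshape(-1,1,2),K(c),np.float64(c['dist']))[:,0]
    d=np.c_[p,np.ones(len(p))]@c['R']; o=-c['R'].T@c['t']
    return o+d*((z-o[2])/d[:,2])[:,None]
def cloud(c):
    v,u=np.mgrid[:480,:640]; uv=np.c_[u.ravel(),v.ravel()].astype(float)
    p=cv2.undistortPoints(uv.reshape(-1,1,2),K(c),np.float64(c['dist']))[:,0]
    z=c['depth'].ravel()
    return (((np.c_[p,np.ones(len(p))]*z[:,None])-c['t'])@c['R']).reshape(480,640,3)
def proj(c,X): return cv2.projectPoints(np.float64(X).reshape(-1,1,3),cv2.Rodrigues(c['R'])[0],c['t'],K(c),np.float64(c['dist']))[0][:,0]
def hsv(c): return cv2.cvtColor(c['pixels'],cv2.COLOR_RGB2HSV)
HUE=dict(red=(172,6),yellow=(22,35),blue=(100,120),green=(55,85))
def dish(c,n):
    h=hsv(c); a,b=HUE[n]; H=h[...,0]
    m=((H>=a)&(H<=b) if a<b else (H>=a)|(H<=b))&(h[...,1]>150)&(h[...,2]>80)
    cs=cv2.findContours(m.astype(np.uint8),0,1)[0]; k=max(cs,key=cv2.contourArea)
    P=ray(c,k[:,0],.007)[:,:2]
    (x,y),r=cv2.minEnclosingCircle(P.astype(np.float32)); A=np.c_[2*P,np.ones(len(P))]
    s=np.linalg.lstsq(A,(P**2).sum(1),rcond=None)[0]
    return s[:2],np.sqrt(s[2]+s[:2]@s[:2]),r
E
python3 - <<'E'
from h import *
np.set_printoptions(precision=4,suppress=True)
cs={n:pickle.load(open(n+'0.pkl','rb')) for n in('top','side')}
for n in HUE:
    for k,c in cs.items(): print(n,k,*dish(c,n))
for k,c in cs.items():
    P=cloud(c); print(k,'bench z',np.median(P[300:340,200:240,2]))
    if k=='top': reg=P[225:262,230:275]; 
    else: reg=P[265:345,240:305]
    q=reg.reshape(-1,3)
    for a,b in((.1,.12),(.075,.09),(.055,.07),(.036,.05),(.012,.022)):
        s=q[(q[:,2]>a)&(q[:,2]<b)]; print(a,b,len(s),s.min(0),s.max(0),np.median(s,0)) if len(s) else None
c=cs['top']; u=c['pixels'][205:280,205:355]; cv2.imwrite('pics/c1.png',cv2.resize(u[:,:,::-1],None,fx=5,fy=5,interpolation=2)) 
c=cs['side']; u=c['pixels'][225:350,225:345]; cv2.imwrite('pics/c2.png',cv2.resize(u[:,:,::-1],None,fx=4,fy=4,interpolation=2)) 
E
python3 -c "
import cv2,numpy as np;a=cv2.imread('pics/c1.png');b=cv2.imread('pics/c2.png');a=a[:,:400];a=cv2.copyMakeBorder(a,0,125,0,0,0) if a.shape[0]<500 else a;print(a.shape,b.shape);h=min(a.shape[0],b.shape[0]);cv2.imwrite('pics/c12.png',np.hstack([a[:h,:320],b[:h]]))"
```

```text
red top [ 0.4676 -0.0648] 0.05768108055671199 0.05912787467241287
red side [ 0.4643 -0.0574] 0.0602240022247664 0.06295515596866608
yellow top [ 0.6277 -0.1772] 0.0565256420423198 0.05810963734984398
yellow side [ 0.6198 -0.1709] 0.06177234103132834 0.05120503157377243
blue top [ 0.4368 -0.2445] 0.0578630388146186 0.059436481446027756
blue side [ 0.4338 -0.2369] 0.059957009488631856 0.06336749345064163Traceback (most recent call last):
  File "<stdin>", line 5, in <module>
  File "h.py", line 18, in dish
    cs=cv2.findContours(m.astype(np.uint8),0,1)[0]; k=max(cs,key=cv2.contourArea)
                                                      ~~~^^^^^^^^^^^^^^^^^^^^^^^^
ValueError: max() iterable argument is empty
[ WARN:0@0.024] global loadsave.cpp:275 findDecoder imread_('pics/c1.png'): can't open/read file: check file path/integrity
[ WARN:0@0.024] global loadsave.cpp:275 findDecoder imread_('pics/c2.png'): can't open/read file: check file path/integrity
Traceback (most recent call last):
TypeError: 'NoneType' object is not subscriptable
```

```bash
python3 - <<'E'
s=open('h.py').read()
i=s.index('HUE=')
s=s[:i]+'''HUE=dict(red=(172,6),yellow=(20,35),blue=(100,120),green=(50,90))
def circ(P):
    s=np.linalg.lstsq(np.c_[2*P,np.ones(len(P))],(P**2).sum(1),rcond=None)[0]
    return s[:2],np.sqrt(s[2]+s[:2]@s[:2])
def dish(c,n):
    # printed white ring on the floor: low-saturation pixels inside the dish's outline
    h=hsv(c); a,b=HUE[n]; H=h[...,0]
    m=((H>=a)&(H<=b) if a<b else (H>=a)|(H<=b))&(h[...,1]>110)&(h[...,2]>70)
    k=max(cv2.findContours(m.astype(np.uint8),0,1)[0],key=cv2.contourArea)
    f=cv2.erode(cv2.drawContours(np.zeros((480,640),np.uint8),[cv2.convexHull(k)],0,1,-1),np.ones((3,3)))
    C=ray(c,k[:,0],.004)[:,:2]; C=(C.min(0)+C.max(0))/2
    v,u=np.nonzero(f); P=ray(c,np.c_[u,v],.004)[:,:2]; r=np.hypot(*(P-C).T)
    S=h[v,u,1].astype(float); w=S<np.median(S)*.75
    w&=(r>.025)&(r<.049)
    return (*circ(P[w]),w.sum())
'''
open('h.py','w').write(s)
E
cat > m.py <<'E'
from h import *
np.set_printoptions(precision=4,suppress=True)
cs={n:pickle.load(open(n+'0.pkl','rb')) for n in('top','side')}
for n in HUE:
    for k,c in cs.items(): print(n,k,*dish(c,n))
for k,c in cs.items():
    P=cloud(c); print(k,'bench z',np.median(P[300:340,200:240,2]))
    if k=='top': reg=P[225:262,230:275]; 
    else: reg=P[265:345,240:305]
    q=reg.reshape(-1,3)
    for a,b in((.1,.12),(.075,.09),(.055,.07),(.036,.05),(.012,.022)):
        s=q[(q[:,2]>a)&(q[:,2]<b)]; print(a,b,len(s),s.min(0),s.max(0),np.median(s,0)) if len(s) else None
E
python3 m.py; python3 - <<'E'
from h import *
cs={n:pickle.load(open(n+'0.pkl','rb')) for n in('top','side')}
a=cv2.resize(cs['top']['pixels'][213:273,222:282,::-1],(400,400),interpolation=2)
b=cv2.resize(cs['side']['pixels'][265:345,233:313,::-1],(400,400),interpolation=2)
cv2.imwrite('pics/c12.png',np.hstack([a,b]))
E
```

```text
red top [ 0.4671 -0.0647] 0.036003772769825824 212
red side [ 0.4662 -0.064 ] 0.03616244291242422 125
yellow top [ 0.6277 -0.1773] 0.036001741507501794 165
yellow side [ 0.6263 -0.1751] 0.035882777486450995 76
blue top [ 0.4364 -0.2449] 0.03600133993279662 239
blue side [ 0.4359 -0.244 ] 0.03591434958175248 106
green top [0.4696 0.164 ] 0.03604389153661843 213
green side [0.4687 0.1646] 0.03628845424123824 185
top bench z 3.68735046501361e-05
0.1 0.12 113 [0.6089 0.2384 0.1003] [0.6347 0.2657 0.1171] [0.621  0.2508 0.1112]
0.075 0.09 92 [0.6019 0.2337 0.0752] [0.6379 0.2693 0.0896] [0.6114 0.2438 0.084 ]
0.055 0.07 96 [0.5968 0.2277 0.0552] [0.6427 0.2752 0.0679] [0.6131 0.2393 0.0635]
0.036 0.05 325 [0.581  0.2104 0.036 ] [0.6621 0.2908 0.0499] [0.6198 0.2468 0.0438]
0.012 0.022 461 [0.575  0.2037 0.0121] [0.6659 0.299  0.022 ] [0.6091 0.2389 0.0182]
side bench z -0.0007285514677862161
0.1 0.12 159 [0.6059 0.2393 0.1001] [0.6318 0.2687 0.1135] [0.6172 0.2595 0.1098]
0.075 0.09 196 [0.599  0.2368 0.0751] [0.636  0.2744 0.0899] [0.6113 0.2641 0.0824]
0.055 0.07 219 [0.5949 0.2366 0.0553] [0.6405 0.2802 0.0698] [0.6086 0.2691 0.0628]
0.036 0.05 435 [0.5777 0.2294 0.036 ] [0.6625 0.297  0.05  ] [0.6056 0.2705 0.0426]
0.012 0.022 564 [0.5704 0.0716 0.0123] [0.6665 0.3031 0.022 ] [0.6005 0.28   0.0168]
```

View pics/c12.png

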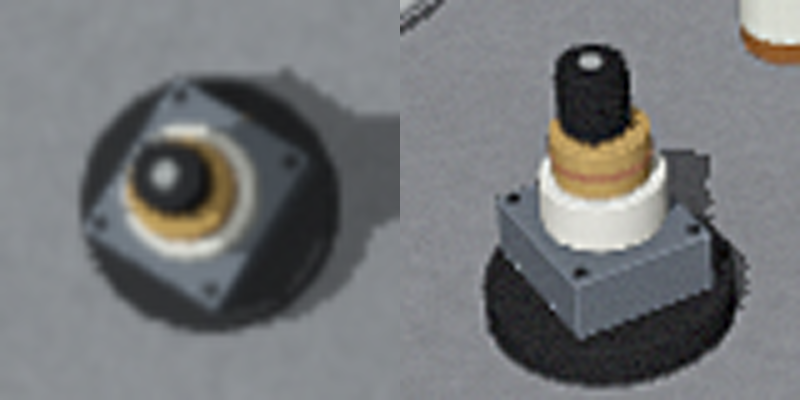

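The crop shows the right stack: black cap, brass disc with copper band, white insulator and grey block with dark corner holes, all on the black plinth. Next I measure the block's yaw, the stack axis and the bottle and screwdriver baselines.

```bash
python3 - <<'E'
from h import *
np.set_printoptions(precision=4,suppress=True)
cs={n:pickle.load(open(n+'0.pkl','rb')) for n in('top','side')}
crop=np.array([(178,78),(310,155),(218,312),(85,225)],float)
uv=np.array([222,213])+crop*60/400-.5
W=ray(cs['top'],uv,.044)[:,:2]; print('corners',W,'ctr',W.mean(0))
for i in range(4):
    d=W[(i+1)%4]-W[i]; print('edge',np.hypot(*d),np.arctan2(d[1],d[0])%np.pi)
P=cloud(cs['top'])[225:262,230:275].reshape(-1,3); q=P[(P[:,2]>.0415)&(P[:,2]<.0465)][:,:2]
print(cv2.minAreaRect((q*1000).astype(np.float32)))
q=P[P[:,2]>.109]; print('cap top mean',q.mean(0),len(q))
for k,c in cs.items():
    P=cloud(c); s=P[(P[...,2]>.085)&(P[...,2]<.11)&(np.hypot(P[...,0]-.63,P[...,1]-.06)<.06)]; print(k,'bottle',s.mean(0),len(s))
    h=hsv(c)
E
```

```text
corners [[0.6639 0.258 ]
 [0.6343 0.2101]
 [0.5779 0.2444]
 [0.6108 0.2925]] ctr [0.6217 0.2513]
edge 0.05626437833999856 1.0172425360632227
edge 0.06603067357135542 2.5955498586263768
edge 0.05828415753600199 0.9698986445647673
edge 0.06328725168384892 2.564990796933993
((621.5874633789062, 251.51608276367188), (58.33833694458008, 65.6190185546875), 57.49055099487305)
cap top mean [0.6172 0.2444 0.1549] 99
top bottle [0.6398 0.0555 0.1002] 68
side bottle [0.6369 0.0616 0.0942] 94
```

```bash
m='python3 -m creep'
python3 -m creep '{"translation":[[10,16,0],[29,48,0],[48,80,0],[68,113,0],[87,145,0]],"yaw":[0.05,0.145,0.24,0.335,0.43],"gripper":[0,0,0,0,0]}'
python3 -m creep '{"translation":[[20,33,0],[39,65,0],[58,97,0],[78,130,0],[97,162,0]],"yaw":[0.1,0.2,0.3,0.4,0.5],"gripper":[0,0,0,0,0]}'
python3 -m creep '{"translation":[[20,33,0],[39,65,0],[58,97,0],[78,130,0],[97,162,0]],"yaw":[0.1,0.2,0.3,0.4,0.5],"gripper":[0,0,0,0,0]}'
python3 -m creep '{"translation":[[20,33,0],[39,65,0],[58,97,0],[78,130,0],[97,162,0]],"yaw":[0.1,0.2,0.3,0.4,0.5],"gripper":[0,0,0,0,0]}'
```

```text
time_s: 0.52
ee_pos: [0.2408, -0.3812, 0.2236]
eef_rot: [-3.14, -0.0, 0.717]
force: [1.5, -0.6, -0.7]
grip_width: 0.094
time_s: 0.93
ee_pos: [0.3383, -0.2174, 0.2236]
eef_rot: [-3.14, -0.0, 1.222]
force: [1.7, 1.0, 0.8]
grip_width: 0.094
time_s: 1.35
ee_pos: [0.4358, -0.0533, 0.2236]
eef_rot: [-3.14, -0.0, 1.727]
force: [0.1, -0.8, 0.3]
grip_width: 0.0941
time_s: 1.77
ee_pos: [0.5333, 0.1107, 0.2232]
eef_rot: [-3.14, -0.001, 2.232]
force: [-0.7, -0.9, 0.8]
grip_width: 0.0938
```

```bash
python3 -m creep '{"translation":[[20,32,0],[40,64,0],[60,96,0],[76,122,0],[88,141,0]],"yaw":[0.1,0.2,0.3,0.342,0.342],"gripper":[0,0,0,0,0]}'
python3 -m creep '{"translation":[[0,0,0],[0,0,0]],"yaw":[0,0],"gripper":[0,0]}'
python3 - <<'E'
from station import ctrl
from h import *
o=ctrl.get_obs(); c=ctrl.camera('wrist'); pickle.dump((o,c),open('w0.pkl','wb'))
cv2.imwrite('pics/w0.png',c['pixels'][:,:,::-1]); print(o['ee_pos'],o['eef_rot'],c['tool_from_camera'])
E
```

```text
time_s: 2.18
ee_pos: [0.6218, 0.2541, 0.2222]
eef_rot: [-3.139, -0.001, 2.578]
force: [-1.0, -1.1, -0.1]
grip_width: 0.0941
time_s: 2.35
ee_pos: [0.6216, 0.2548, 0.2208]
eef_rot: [-3.137, -0.003, 2.58]
force: [-0.7, -0.0, -0.1]
grip_width: 0.0937
[0.62158252 0.25482177 0.22078883] [-3.13740631e+00 -2.50333363e-03  2.57990067e+00] [[ 4.65359077e-04 -9.73382117e-01 -2.29187777e-01  6.63193780e-02]
 [ 9.99999884e-01  4.82092206e-04 -1.70205801e-05  4.82772139e-05]
 [ 1.27057169e-04 -2.29187742e-01  9.73382228e-01 -1.60568050e-01]
 [ 0.00000000e+00  0.00000000e+00  0.00000000e+00  1.00000000e+00]]
```

View pics/w0.png

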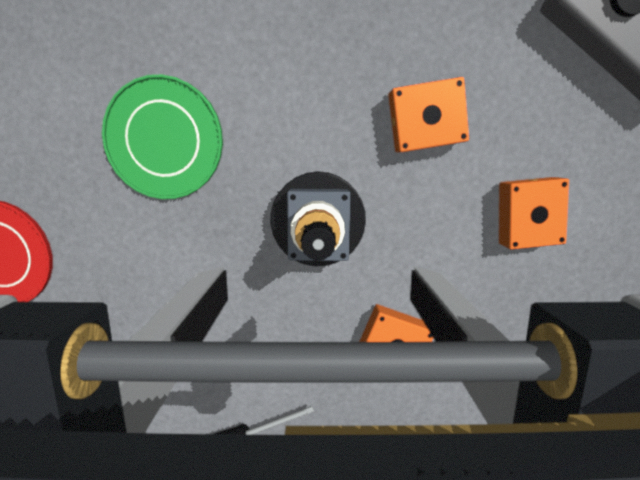

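Wrist view: the stack sits under the jaws at about (318,240), nearly midway between the fingers and square to the block. The nearest orange block at (398,325) is about 0.13 m away, clear of the fingers. I'll refine the stack position from this view.

```bash
cat >> h.py <<'E'
from scipy.spatial.transform import Rotation as Ro
def wrist(o,c):
    """give the wrist picture world extrinsics"""
    T=np.eye(4); T[:3,:3]=Ro.from_euler('xyz',o['eef_rot']).as_matrix(); T[:3,3]=o['ee_pos']
    M=np.linalg.inv(T@c['tool_from_camera']); c=dict(c); c['R'],c['t']=M[:3,:3],M[:3,3]; return c
E
python3 - <<'E'
from h import *
np.set_printoptions(precision=4,suppress=True)
c=wrist(*pickle.load(open('w0.pkl','rb'))); P=cloud(c)
reg=P[165:275,265:370].reshape(-1,3); print('bench',np.median(P[20:60,20:60,2]))
for a,b in((.108,.116),(.08,.088),(.06,.068),(.0405,.048),(.015,.021)):
    s=reg[(reg[:,2]>a)&(reg[:,2]<b)]; print(a,len(s),np.median(s[:,2]),(s.min(0)+s.max(0))/2,np.ptp(s,0),cv2.minAreaRect((s[:,:2]*1000).astype(np.float32)))
print('green',dish(c,'green'))
E
```

```text
bench 0.0003849164338497311
0.108 918 0.11231479260584121 [0.6211 0.2542 0.1116] [0.0255 0.0259 0.0067] ((621.1624145507812, 254.24014282226562), (25.488576889038086, 25.90728759765625), 0.6961981654167175)
0.08 623 0.08434264689613567 [0.6188 0.254  0.084 ] [0.0358 0.0371 0.0079] ((616.8495483398438, 255.64093017578125), (37.28032302856445, 30.873708724975586), 63.1964225769043)
0.06 558 0.06416906974719364 [0.62   0.2535 0.0638] [0.0472 0.0474 0.0074] ((618.1565551757812, 255.0693817138672), (46.722129821777344, 42.333133697509766), 59.38579177856445)
0.0405 1902 0.04429645435263447 [0.6211 0.2537 0.0444] [0.0843 0.0824 0.0068] ((621.2813720703125, 253.7254180908203), (58.17219161987305, 66.0669937133789), 57.54185485839844)
0.015 2644 0.018293972840434276 [0.6196 0.2535 0.0179] [0.0947 0.0957 0.0057] ((619.9998779296875, 253.7225341796875), (94.49267578125, 94.76577758789062), 12.065028190612793)
green (array([0.4695, 0.1653]), np.float64(0.03606574781809328), np.int64(973))
```

```bash
python3 -m creep '{"translation":[[0,-1,-25],[0,-1,-55],[0,-1,-80],[0,-1,-97],[0,-1,-107]],"yaw":[0,0,0,0,0],"gripper":[60,90,100,100,100]}' 15
python3 -m creep '{"translation":[[0,0,0],[0,0,0]],"yaw":[0,0],"gripper":[100,100]}'
```

```text
time_s: 2.82
ee_pos: [0.6205, 0.2513, 0.1123]
eef_rot: [-3.135, -0.004, 2.577]
force: [-1.2, -0.3, 0.1]
grip_width: 0.0641
time_s: 2.98
ee_pos: [0.6204, 0.2505, 0.1129]
eef_rot: [-3.135, -0.004, 2.576]
force: [0.2, 0.5, 0.5]
grip_width: 0.0576
```

```bash
python3 -m creep '{"translation":[[0,2,-4],[0.5,3,-7],[0.5,3,-7],[0.5,3,-7]],"yaw":[0,0,0,0],"gripper":[100,100,100,100]}'
python3 - <<'E'
from station import ctrl
o=ctrl.get_obs();print(o['ee_pos'],o['eef_rot'],o['joint_vel'])
E
```

```text
time_s: 3.32
ee_pos: [0.621, 0.2536, 0.1062]
eef_rot: [-3.136, -0.003, 2.577]
force: [0.3, -0.2, -0.2]
grip_width: 0.0571
[0.62098832 0.25359744 0.1062099 ] [-3.13565048 -0.00349965  2.57656759] [-0.00317538 -0.00098078  0.00016341 -0.00098158  0.00136422 -0.00065103]
```

Position is good. Closing on the cap and lifting a little.

```bash
python3 -m creep '{"translation":[[0,0,0],[0,0,0],[0,0,0],[0,0,0],[0,0,0]],"yaw":[0,0,0,0,0],"gripper":[255,255,255,255,255]}' 15
python3 -m creep '{"translation":[[0,0,0],[0,0,0],[0,0,0]],"yaw":[0,0,0],"gripper":[255,255,255]}' 15
python3 -m creep '{"translation":[[0,0,4],[0,0,12],[0,0,22],[0,0,32],[0,0,40]],"yaw":[0,0,0,0,0],"gripper":[255,255,255,255,255]}' 15
python3 - <<'E'
from station import ctrl
from h import *
c=ctrl.camera('side'); pickle.dump(c,open('side1.pkl','wb'))
cv2.imwrite('pics/s1.png',cv2.resize(c['pixels'][150:350,180:400,::-1],None,fx=3,fy=3,interpolation=2)[:600])
E
```

```text
time_s: 3.73
ee_pos: [0.621, 0.2536, 0.1063]
eef_rot: [-3.136, -0.003, 2.577]
force: [0.4, 0.8, 0.6]
grip_width: 0.0272
time_s: 3.98
ee_pos: [0.621, 0.2536, 0.1062]
eef_rot: [-3.136, -0.004, 2.577]
force: [-0.3, -0.7, 0.4]
grip_width: 0.0255
time_s: 4.4
ee_pos: [0.6213, 0.2537, 0.1483]
eef_rot: [-3.137, -0.002, 2.577]
force: [-0.1, 1.1, -0.5]
grip_width: 0.0259
```

View pics/s1.png

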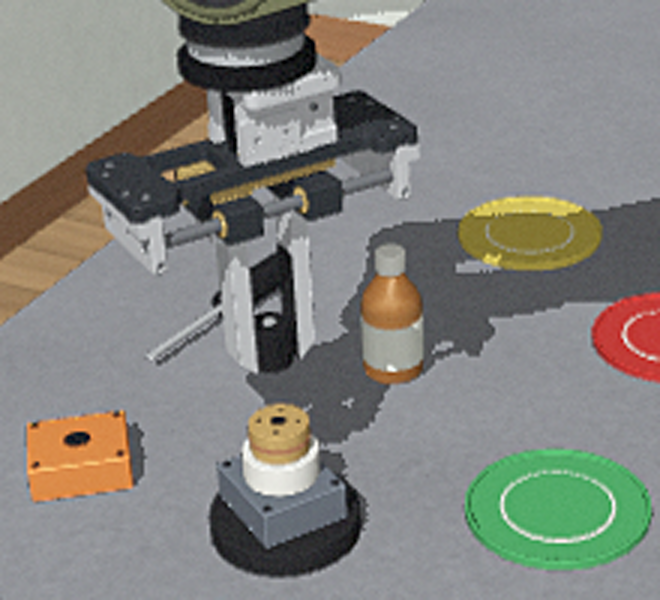

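The side view shows the cap held between the fingers at (270,330), upright, with brass, white and grey undisturbed below at (280,460). Moving to the red dish.

```bash
python3 -m creep '{"translation":[[-5,-10,12],[-20,-41,20],[-36,-75,22],[-52,-109,22],[-68,-143,22]],"yaw":[0,0,0,0,0],"gripper":[255,255,255,255,255]}'
python3 -m creep '{"translation":[[-16,-34,0],[-32,-68,0],[-48,-102,0],[-64,-136,0],[-76,-160,0]],"yaw":[0,0,0,0,0],"gripper":[255,255,255,255,255]}'
python3 -m creep '{"translation":[[-5,-8,-5],[-10,-14,-30],[-10,-14,-60],[-10,-14,-85],[-10,-14,-95]],"yaw":[0,0,0,0,0],"gripper":[255,255,255,255,255]}'
python3 -m creep '{"translation":[[0,0,0],[0,0,0],[0,0,0]],"yaw":[0,0,0],"gripper":[255,255,255]}'
```

```text
time_s: 4.87
ee_pos: [0.5528, 0.1097, 0.1723]
eef_rot: [-3.139, -0.0, 2.577]
force: [1.3, -0.2, -0.1]
grip_width: 0.0259
time_s: 5.28
ee_pos: [0.4756, -0.0524, 0.1728]
eef_rot: [-3.139, 0.0, 2.576]
force: [0.4, 0.3, 0.3]
grip_width: 0.0256
time_s: 5.7
ee_pos: [0.4644, -0.0659, 0.075]
eef_rot: [-3.138, -0.003, 2.576]
force: [-0.3, -1.0, -1.2]
grip_width: 0.0255
time_s: 5.95
ee_pos: [0.4652, -0.0657, 0.0762]
eef_rot: [-3.139, -0.002, 2.577]
force: [-0.2, 0.6, -0.1]
grip_width: 0.0255
```

```bash
python3 -m creep '{"translation":[[0,0,-10],[1,1,-25],[2,2,-38],[2,2,-44],[2,2,-46]],"yaw":[0,0,0,0,0],"gripper":[255,255,255,255,255]}'
python3 -m creep '{"translation":[[0,0,0],[0,0,0]],"yaw":[0,0],"gripper":[255,255]}'
python3 - <<'E'
from station import ctrl
from h import *
o=ctrl.get_obs(); c=wrist(o,ctrl.camera('wrist')); t=ctrl.camera('top');
print(o['ee_pos'],o['force'])
for n in ('red','green','yellow'):
  for k in (c,t):
    try: print(n,dish(k,n))
    except Exception as e: print(e)
E
```

```text
time_s: 6.37
ee_pos: [0.467, -0.0636, 0.0296]
eef_rot: [-3.138, -0.002, 2.577]
force: [0.1, -1.0, -1.0]
grip_width: 0.0254
time_s: 6.53
ee_pos: [0.4673, -0.0637, 0.0302]
eef_rot: [-3.139, -0.001, 2.577]
force: [-0.4, 0.4, -0.5]
grip_width: 0.0257
[ 0.46732064 -0.06373026  0.03016426] [-0.36113252  0.41650884 -0.48731351]
red (array([ 0.4619427 , -0.06051521]), np.float64(0.031589772634776046), np.int64(2656))
red (array([0., 0.]), np.float64(0.0), np.int64(0))
green (array([0., 0.]), np.float64(0.0), np.int64(0))
green (array([0.46955984, 0.16398699]), np.float64(0.036015841301229305), np.int64(211))
yellow (array([ 0.53204957, -0.11437954]), np.float64(0.0368384576745424), np.int64(454))
yellow (array([ 0.62772766, -0.17736408]), np.float64(0.036016093246680994), np.int64(175))
```

```bash
python3 -m creep '{"translation":[[0,0,-1],[0,0,-2.5],[0,0,-3],[0,0,-3]],"yaw":[0,0,0,0],"gripper":[255,255,255,255]}'
python3 -m creep '{"translation":[[0,0,-0.5],[0,0,-1],[0,0,-1]],"yaw":[0,0,0],"gripper":[255,255,255]}'
```

```text
time_s: 6.97
ee_pos: [0.4674, -0.0637, 0.0273]
eef_rot: [-3.139, -0.001, 2.577]
force: [-0.2, 0.2, -0.6]
grip_width: 0.0253
time_s: 7.22
ee_pos: [0.4674, -0.0637, 0.0262]
eef_rot: [-3.139, -0.001, 2.577]
force: [0.0, -0.0, -0.5]
grip_width: 0.0256
```

```bash
python3 -m creep '{"translation":[[0,0,-0.5],[0,0,-0.5],[0,0,-0.5]],"yaw":[0,0,0],"gripper":[255,255,255]}'
python3 -m creep '{"translation":[[0,0,-0.5],[0,0,-0.5],[0,0,-0.5]],"yaw":[0,0,0],"gripper":[255,255,255]}'
```

```text
time_s: 7.47
ee_pos: [0.4674, -0.0638, 0.0261]
eef_rot: [-3.139, -0.001, 2.577]
force: [-2.7, 1.3, 7.9]
grip_width: 0.0256
time_s: 7.72
ee_pos: [0.4674, -0.0638, 0.0261]
eef_rot: [-3.139, -0.001, 2.577]
force: [-4.3, 0.5, 9.5]
grip_width: 0.0253
```

Contact is at z = 26.1 mm, as predicted. Releasing the cap, retreating, and measuring the result.

```bash
python3 -m creep '{"translation":[[0,0,0],[0,0,0],[0,0,0],[0,0,0]],"yaw":[0,0,0,0],"gripper":[120,120,120,120]}'
python3 -m creep '{"translation":[[0,0,5],[0,0,20],[0,0,50],[0,0,85],[0,0,120]],"yaw":[0,0,0,0,0],"gripper":[120,110,80,60,60]}'
python3 -m creep '{"translation":[[5,10,25],[21,44,30],[37,78,30],[53,112,30],[68,143,30]],"yaw":[0,0,0,0,0],"gripper":[60,60,60,60,60]}'
python3 -m creep '{"translation":[[16,34,0],[32,68,0],[48,102,0],[64,136,0],[74,156,0]],"yaw":[0,0,0,0,0],"gripper":[60,60,60,60,60]}'
python3 -m creep '{"translation":[[0,0,0],[0,0,0]],"yaw":[0,0],"gripper":[60,60]}'
cat > look.py <<'E'
import sys
from station import ctrl
from h import *
np.set_printoptions(precision=4,suppress=True)
o=ctrl.get_obs(); c=wrist(o,ctrl.camera('wrist')); t=ctrl.camera('top'); s=ctrl.camera('side')
pickle.dump((o,c,t,s),open(sys.argv[1]+'.pkl','wb')); print('tcp',o['ee_pos'],o['eef_rot'])
zs=[float(a) for a in sys.argv[2:]]
def near(P,xy,r,z): 
    q=P[(np.hypot(P[...,0]-xy[0],P[...,1]-xy[1])<r)&(abs(P[...,2]-z)<.0035)]
    return q
for nm,k in(('wrist',c),('top',t)):
    P=cloud(k)
    for z in zs:
        q=near(P,(.621,.2535),.06,z)
        if len(q)>20: print(nm,'stack z',z,len(q),np.median(q[:,2]),(q.min(0)+q.max(0))[:2]/2,cv2.minAreaRect((q[:,:2]*1000).astype(np.float32)))
P=cloud(t)
for n,xy,z in(('cap/red',(.4667,-.0643),.032),('lens/yellow',(.627,-.1765),.024),('ins/blue',(.4362,-.2445),.024),('block/green',(.4694,.1645),.030)):
    q=near(P,xy,.055,z)
    if len(q)>20: print(n,len(q),np.median(q[:,2]),'extent mid',(q.min(0)+q.max(0))[:2]/2,np.ptp(q,0),'off mm',1e3*((q.min(0)+q.max(0))[:2]/2-xy))
E
python3 look.py l1 .084 .064 .044
```

```text
time_s: 8.05
ee_pos: [0.4674, -0.0638, 0.026]
eef_rot: [-3.139, -0.001, 2.577]
force: [-0.1, -0.5, 0.1]
grip_width: 0.0479
time_s: 8.47
ee_pos: [0.4669, -0.0637, 0.1476]
eef_rot: [-3.138, -0.002, 2.577]
force: [0.1, -1.1, 0.5]
grip_width: 0.0694
time_s: 8.88
ee_pos: [0.5354, 0.0813, 0.1782]
eef_rot: [-3.139, -0.001, 2.577]
force: [0.1, -0.7, -0.2]
grip_width: 0.0718
time_s: 9.3
ee_pos: [0.6098, 0.2405, 0.1782]
eef_rot: [-3.139, -0.002, 2.578]
force: [0.1, -1.4, 0.7]
grip_width: 0.0718
time_s: 9.47
ee_pos: [0.6095, 0.2414, 0.1777]
eef_rot: [-3.138, -0.002, 2.58]
force: [-0.3, -0.2, 0.0]
grip_width: 0.0719
tcp [0.6095 0.2414 0.1777] [-3.1384 -0.0022  2.5802]
wrist stack z 0.084 2131 0.08435865063465409 [0.6196 0.254 ] ((619.6677856445312, 253.8851776123047), (37.299434661865234, 37.11201095581055), 5.050736904144287)
wrist stack z 0.064 703 0.06420316573302029 [0.6186 0.2534] ((616.5607299804688, 254.81100463867188), (47.34370803833008, 40.236968994140625), 71.94005584716797)
wrist stack z 0.044 2439 0.044213351572566464 [0.621  0.2539] ((621.4432373046875, 253.6802215576172), (58.102203369140625, 66.57787322998047), 57.40374755859375)
cap/red 85 0.032088648359773146 extent mid [ 0.4673 -0.0656] [0.0242 0.0222 0.0065] off mm [ 0.5802 -1.304 ]
```

```bash
python3 -m creep '{"translation":[[6,8,-5],[10,13,-30],[10,13,-55],[10,13,-72],[10,13,-82]],"yaw":[0,0,0,0,0],"gripper":[60,60,60,60,60]}' 25
python3 -m creep '{"translation":[[0,0,0],[0,0,0]],"yaw":[0,0],"gripper":[60,60]}'
```

```text
time_s: 10.03
ee_pos: [0.619, 0.2517, 0.0939]
eef_rot: [-3.137, -0.003, 2.577]
force: [0.1, -0.5, 0.4]
grip_width: 0.0719
time_s: 10.2
ee_pos: [0.6191, 0.2513, 0.0939]
eef_rot: [-3.136, -0.004, 2.576]
force: [0.5, 0.0, -0.3]
grip_width: 0.072
```

```bash
python3 -m creep '{"translation":[[0.5,2,-3],[0.5,2.5,-7],[0.5,2.5,-7],[0.5,2.5,-7]],"yaw":[0,0,0,0],"gripper":[80,80,80,80]}' 25
python3 -m creep '{"translation":[[0,0,0],[0,0,0],[0,0,0],[0,0,0],[0,0,0]],"yaw":[0,0,0,0,0],"gripper":[255,255,255,255,255]}' 25
python3 -m creep '{"translation":[[0,0,0],[0,0,0]],"yaw":[0,0],"gripper":[255,255]}' 25
```

```text
time_s: 10.53
ee_pos: [0.6197, 0.2539, 0.0872]
eef_rot: [-3.137, -0.004, 2.576]
force: [-0.4, 0.3, 0.6]
grip_width: 0.0645
time_s: 10.95
ee_pos: [0.6197, 0.2539, 0.0873]
eef_rot: [-3.137, -0.003, 2.576]
force: [-1.5, 0.3, 0.6]
grip_width: 0.0375
time_s: 11.12
ee_pos: [0.6197, 0.2539, 0.0873]
eef_rot: [-3.137, -0.003, 2.576]
force: [0.9, 0.0, 0.5]
grip_width: 0.0375
```

```bash
python3 -m creep '{"translation":[[0,0,4],[0,0,14],[0,0,34],[0,0,60],[0,0,85]],"yaw":[0,0,0,0,0],"gripper":[255,255,255,255,255]}'
python3 -m creep '{"translation":[[0,-15,8],[0,-45,10],[1,-80,10],[2,-115,10],[2,-150,10]],"yaw":[0,0,0,0,0],"gripper":[255,255,255,255,255]}'
python3 -m creep '{"translation":[[1,-35,0],[1,-70,0],[2,-105,0],[2,-140,0],[3,-175,0]],"yaw":[0,0,0,0,0],"gripper":[255,255,255,255,255]}'
python3 -m creep '{"translation":[[1,-35,0],[1,-70,0],[2,-88,0],[2,-95,0]],"yaw":[0,0,0,0],"gripper":[255,255,255,255]}'
```

```text
time_s: 11.53
ee_pos: [0.6195, 0.2539, 0.1739]
eef_rot: [-3.136, -0.004, 2.576]
force: [1.4, 0.4, -1.6]
grip_width: 0.0375
time_s: 11.95
ee_pos: [0.6211, 0.1017, 0.1842]
eef_rot: [-3.136, -0.004, 2.576]
force: [0.9, -0.2, -1.7]
grip_width: 0.0372
time_s: 12.37
ee_pos: [0.6234, -0.0756, 0.1844]
eef_rot: [-3.136, -0.004, 2.576]
force: [0.6, -0.2, -2.4]
grip_width: 0.0373
time_s: 12.7
ee_pos: [0.6245, -0.1742, 0.1844]
eef_rot: [-3.136, -0.004, 2.573]
force: [-0.3, 0.2, -3.4]
grip_width: 0.0374
```

```bash
python3 -m creep '{"translation":[[1,-1,-10],[2,-2,-40],[2,-2,-75],[2,-2,-105],[2,-2,-125]],"yaw":[0,0,0,0,0],"gripper":[255,255,255,255,255]}'
python3 -m creep '{"translation":[[0,0,-10],[0,0,-20],[0,0,-24],[0,0,-25]],"yaw":[0,0,0,0],"gripper":[255,255,255,255]}'
python3 -m creep '{"translation":[[0,0,0],[0,0,0]],"yaw":[0,0],"gripper":[255,255]}'
```

```text
time_s: 13.12
ee_pos: [0.6251, -0.1744, 0.0554]
eef_rot: [-3.135, -0.008, 2.574]
force: [-0.2, -0.1, -2.1]
grip_width: 0.0375
time_s: 13.45
ee_pos: [0.6252, -0.1741, 0.0304]
eef_rot: [-3.135, -0.008, 2.574]
force: [-0.4, -0.8, -0.6]
grip_width: 0.0373
time_s: 13.62
ee_pos: [0.6258, -0.1742, 0.0316]
eef_rot: [-3.135, -0.006, 2.574]
force: [0.6, -0.7, -1.9]
grip_width: 0.0372
```

```bash
python3 -m creep '{"translation":[[1,-2,-1],[1,-2.5,-2.5],[1,-2.5,-3],[1,-2.5,-3]],"yaw":[0,0,0,0],"gripper":[255,255,255,255]}'
python3 -m creep '{"translation":[[0,0,-0.5],[0,0,-1],[0,0,-1]],"yaw":[0,0,0],"gripper":[255,255,255]}'
```

```text
time_s: 13.95
ee_pos: [0.6268, -0.1768, 0.0287]
eef_rot: [-3.135, -0.006, 2.574]
force: [0.5, 0.4, -1.4]
grip_width: 0.0373
time_s: 14.2
ee_pos: [0.6268, -0.1767, 0.0275]
eef_rot: [-3.135, -0.006, 2.574]
force: [0.4, 0.3, -1.2]
grip_width: 0.0373
```

```bash
python3 -m creep '{"translation":[[0,0,-0.5],[0,0,-0.7],[0,0,-0.7]],"yaw":[0,0,0],"gripper":[255,255,255]}'
python3 -m creep '{"translation":[[0,0,-0.4],[0,0,-0.4],[0,0,-0.4]],"yaw":[0,0,0],"gripper":[255,255,255]}'
```

```text
time_s: 14.45
ee_pos: [0.6268, -0.1768, 0.0272]
eef_rot: [-3.135, -0.006, 2.574]
force: [-3.3, 1.5, 3.8]
grip_width: 0.0376
time_s: 14.7
ee_pos: [0.6268, -0.1768, 0.0273]
eef_rot: [-3.135, -0.006, 2.574]
force: [-3.5, 1.3, 5.6]
grip_width: 0.0376
```

```bash
python3 -m creep '{"translation":[[0,0,0],[0,0,0],[0,0,0],[0,0,0]],"yaw":[0,0,0,0],"gripper":[92,92,92,92]}'
python3 -m creep '{"translation":[[0,0,5],[0,0,25],[0,0,60],[0,0,100],[0,0,135]],"yaw":[0,0,0,0,0],"gripper":[92,70,50,50,50]}'
python3 -m creep '{"translation":[[0,20,16],[0,55,18],[-1,90,18],[-2,125,18],[-2,160,18]],"yaw":[0,0,0,0,0],"gripper":[50,50,50,50,50]}'
python3 -m creep '{"translation":[[-1,36,0],[-2,72,0],[-3,108,0],[-3,144,0],[-4,180,0]],"yaw":[0,0,0,0,0],"gripper":[50,50,50,50,50]}'
python3 -m creep '{"translation":[[-1,35,0],[-2,60,0],[-2,74,0],[-2,78,0]],"yaw":[0,0,0,0],"gripper":[50,50,50,50]}'
python3 look.py l2 .064 .044
```

```text
time_s: 15.03
ee_pos: [0.6268, -0.1767, 0.0271]
eef_rot: [-3.135, -0.006, 2.574]
force: [0.5, -0.2, 0.7]
grip_width: 0.0589
time_s: 15.45
ee_pos: [0.6268, -0.1767, 0.1647]
eef_rot: [-3.136, -0.005, 2.574]
force: [1.0, -0.5, 0.1]
grip_width: 0.0752
time_s: 15.87
ee_pos: [0.6244, -0.0152, 0.1833]
eef_rot: [-3.136, -0.004, 2.574]
force: [0.4, 0.4, 0.6]
grip_width: 0.0756
time_s: 16.28
ee_pos: [0.6202, 0.1666, 0.1838]
eef_rot: [-3.136, -0.004, 2.574]
force: [1.3, -0.8, 0.4]
grip_width: 0.0756
time_s: 16.62
ee_pos: [0.6179, 0.2465, 0.1838]
eef_rot: [-3.136, -0.004, 2.576]
force: [-0.1, -0.2, 0.3]
grip_width: 0.0756
tcp [0.6179 0.2465 0.1838] [-3.1364 -0.0041  2.5762]
wrist stack z 0.064 2847 0.06435169231777414 [0.6199 0.2537] ((620.3453369140625, 253.9191131591797), (46.98569107055664, 47.07061767578125), 57.94382858276367)
wrist stack z 0.044 2448 0.044246216523838845 [0.6211 0.254 ] ((621.32080078125, 253.7427978515625), (58.07197189331055, 66.06248474121094), 57.68396759033203)
cap/red 82 0.03215217779137743 extent mid [ 0.4673 -0.0654] [0.0242 0.0224 0.0068] off mm [ 0.5784 -1.0768]
lens/yellow 173 0.024407867494855056 extent mid [ 0.6269 -0.1783] [0.0371 0.0373 0.0069] off mm [-0.0515 -1.8496]
```

Lens down well centred. Now the insulator.

```bash
python3 -m creep '{"translation":[[1,4,-8],[2,9,-40],[2,9,-75],[2,9,-97],[2,9,-109]],"yaw":[0,0,0,0,0],"gripper":[50,50,50,50,50]}' 25
python3 -m creep '{"translation":[[0,0,0],[0,0,0]],"yaw":[0,0],"gripper":[50,50]}'
```

```text
time_s: 17.18
ee_pos: [0.6194, 0.2507, 0.0709]
eef_rot: [-3.132, -0.007, 2.572]
force: [0.0, 1.2, -0.1]
grip_width: 0.0755
time_s: 17.35
ee_pos: [0.6196, 0.2498, 0.0706]
eef_rot: [-3.131, -0.007, 2.571]
force: [-1.1, -0.4, -0.3]
grip_width: 0.0757
```

```bash
python3 -m creep '{"translation":[[0.5,2,-2],[0.5,4,-4],[0.5,4,-4],[0.5,4,-4]],"yaw":[0,0,0,0],"gripper":[60,60,60,60]}' 25
python3 -m creep '{"translation":[[0,0,0],[0,0,0],[0,0,0],[0,0,0],[0,0,0]],"yaw":[0,0,0,0,0],"gripper":[255,255,255,255,255]}' 25
python3 -m creep '{"translation":[[0,0,0],[0,0,0]],"yaw":[0,0],"gripper":[255,255]}' 25
```

```text
time_s: 17.68
ee_pos: [0.6203, 0.254, 0.0674]
eef_rot: [-3.132, -0.007, 2.571]
force: [-0.9, -0.3, -0.4]
grip_width: 0.0719
time_s: 18.1
ee_pos: [0.6204, 0.254, 0.0676]
eef_rot: [-3.132, -0.007, 2.571]
force: [-0.3, -0.4, 1.5]
grip_width: 0.0473
time_s: 18.27
ee_pos: [0.6203, 0.2541, 0.0675]
eef_rot: [-3.132, -0.007, 2.571]
force: [-0.1, -0.5, 0.1]
grip_width: 0.0475
```

```bash
python3 -m creep '{"translation":[[0,0,4],[0,0,14],[0,0,38],[0,0,68],[0,0,95]],"yaw":[0,0,0,0,0],"gripper":[255,255,255,255,255]}'
python3 -m creep '{"translation":[[-5,-14,12],[-16,-44,15],[-28,-76,15],[-40,-109,15],[-52,-142,15]],"yaw":[0,0,0,0,0],"gripper":[255,255,255,255,255]}'
python3 -m creep '{"translation":[[-12,-33,0],[-24,-66,0],[-36,-99,0],[-48,-132,0],[-60,-165,0]],"yaw":[0,0,0,0,0],"gripper":[255,255,255,255,255]}'
python3 -m creep '{"translation":[[-12,-33,0],[-24,-66,0],[-36,-99,0],[-48,-132,0],[-56,-155,0]],"yaw":[0,0,0,0,0],"gripper":[255,255,255,255,255]}'
```

```text
time_s: 18.68
ee_pos: [0.6203, 0.254, 0.1648]
eef_rot: [-3.133, -0.006, 2.571]
force: [0.1, -0.1, -0.6]
grip_width: 0.0472
time_s: 19.1
ee_pos: [0.5675, 0.1108, 0.1808]
eef_rot: [-3.133, -0.006, 2.571]
force: [0.2, -0.3, -0.6]
grip_width: 0.0474
time_s: 19.52
ee_pos: [0.5068, -0.0556, 0.1819]
eef_rot: [-3.134, -0.004, 2.571]
force: [0.3, -0.1, -1.1]
grip_width: 0.0474
time_s: 19.93
ee_pos: [0.4497, -0.2129, 0.1829]
eef_rot: [-3.134, -0.003, 2.57]
force: [0.3, 0.5, -0.2]
grip_width: 0.0478
```

```bash
python3 -m creep '{"translation":[[-8,-20,-5],[-13,-31,-30],[-13,-31,-65],[-13,-31,-98],[-13,-31,-122]],"yaw":[0,0,0,0,0],"gripper":[255,255,255,255,255]}'
python3 -m creep '{"translation":[[0,0,-10],[0,0,-20],[0,0,-26],[0,0,-28]],"yaw":[0,0,0,0],"gripper":[255,255,255,255]}'
python3 -m creep '{"translation":[[0,0,0],[0,0,0]],"yaw":[0,0],"gripper":[255,255]}'
```

```text
time_s: 20.35
ee_pos: [0.436, -0.244, 0.0595]
eef_rot: [-3.134, -0.004, 2.57]
force: [-0.4, 0.0, -0.8]
grip_width: 0.0476
time_s: 20.68
ee_pos: [0.4363, -0.2441, 0.0317]
eef_rot: [-3.134, -0.003, 2.57]
force: [0.3, 0.0, -0.6]
grip_width: 0.0474
time_s: 20.85
ee_pos: [0.4369, -0.2444, 0.0328]
eef_rot: [-3.134, -0.001, 2.57]
force: [0.1, 0.8, -0.3]
grip_width: 0.0476
```

```bash
python3 -m creep '{"translation":[[0,0,-1.5],[-0.5,0,-3.5],[-0.5,0,-4],[-0.5,0,-4]],"yaw":[0,0,0,0],"gripper":[255,255,255,255]}'
python3 -m creep '{"translation":[[0,0,-0.5],[0,0,-1],[0,0,-1]],"yaw":[0,0,0],"gripper":[255,255,255]}'
python3 -m creep '{"translation":[[0,0,-0.5],[0,0,-0.6],[0,0,-0.6]],"yaw":[0,0,0],"gripper":[255,255,255]}'
```

```text
time_s: 21.18
ee_pos: [0.4364, -0.2444, 0.0288]
eef_rot: [-3.134, -0.001, 2.57]
force: [-0.3, 0.1, -0.4]
grip_width: 0.0471
time_s: 21.43
ee_pos: [0.4364, -0.2444, 0.0277]
eef_rot: [-3.134, -0.001, 2.57]
force: [0.1, -0.6, -1.2]
grip_width: 0.0475
time_s: 21.68
ee_pos: [0.4365, -0.2445, 0.0275]
eef_rot: [-3.134, -0.001, 2.57]
force: [-0.9, 0.0, 4.1]
grip_width: 0.0473
```

```bash
python3 -m creep '{"translation":[[0,0,-0.3],[0,0,-0.3]],"yaw":[0,0],"gripper":[255,255]}'
python3 -m creep '{"translation":[[0,0,0],[0,0,0],[0,0,0],[0,0,0]],"yaw":[0,0,0,0],"gripper":[65,65,65,65]}'
python3 -m creep '{"translation":[[0,0,5],[0,0,25],[0,0,60],[0,0,100],[0,0,135]],"yaw":[0,0,0,0,0],"gripper":[65,40,0,0,0]}'
python3 -m creep '{"translation":[[6,16,12],[18,50,15],[30,83,15],[42,116,15],[54,149,15]],"yaw":[0,0,0,0,0],"gripper":[0,0,0,0,0]}'
python3 -m creep '{"translation":[[12,33,0],[24,66,0],[37,99,0],[49,132,0],[61,165,0]],"yaw":[0,0,0,0,0],"gripper":[0,0,0,0,0]}'
python3 -m creep '{"translation":[[12,33,0],[24,66,0],[37,99,0],[49,132,0],[58,156,0]],"yaw":[0,0,0,0,0],"gripper":[0,0,0,0,0]}'
python3 -m creep '{"translation":[[4,12,0],[5,15,0],[5,15,0]],"yaw":[0,0,0],"gripper":[0,0,0]}'
python3 look.py l3 .044 .018
```

```text
time_s: 21.85
ee_pos: [0.4365, -0.2445, 0.0275]
eef_rot: [-3.134, -0.001, 2.57]
force: [-1.1, 2.0, 6.4]
grip_width: 0.0474
time_s: 22.18
ee_pos: [0.4365, -0.2445, 0.0274]
eef_rot: [-3.134, -0.001, 2.57]
force: [-0.7, -0.4, 0.5]
grip_width: 0.0688
time_s: 22.6
ee_pos: [0.4363, -0.2443, 0.1648]
eef_rot: [-3.134, -0.001, 2.57]
force: [-1.3, 0.2, 0.3]
grip_width: 0.0922
time_s: 23.02
ee_pos: [0.4906, -0.0938, 0.1805]
eef_rot: [-3.134, -0.0, 2.57]
force: [0.5, -0.4, 0.0]
grip_width: 0.094
time_s: 23.43
ee_pos: [0.5518, 0.073, 0.1808]
eef_rot: [-3.134, 0.0, 2.57]
force: [0.2, 0.2, -0.6]
grip_width: 0.0941
time_s: 23.85
ee_pos: [0.61, 0.2317, 0.181]
eef_rot: [-3.134, 0.0, 2.571]
force: [0.4, -0.1, -0.3]
grip_width: 0.0938
time_s: 24.1
ee_pos: [0.6148, 0.2471, 0.1808]
eef_rot: [-3.134, -0.0, 2.572]
force: [-0.3, -0.5, 0.0]
grip_width: 0.0936
tcp [0.6148 0.2471 0.1808] [-3.1337 -0.0002  2.5719]
wrist stack z 0.044 5429 0.0443616899323487 [0.6211 0.2539] ((620.9260864257812, 254.00625610351562), (58.12135314941406, 65.38054656982422), 57.35124588012695)
wrist stack z 0.018 3260 0.01832063581291673 [0.6194 0.2535] ((619.898681640625, 253.7202606201172), (94.78179931640625, 94.90821075439453), 13.360356330871582)
top stack z 0.018 31 0.017664709314419554 [0.6291 0.2481] ((622.791259765625, 247.42999267578125), (24.5767765045166, 85.49666595458984), 57.230228424072266)
cap/red 85 0.0320131554765479 extent mid [ 0.4673 -0.0654] [0.0242 0.0225 0.0068] off mm [ 0.5805 -1.1283]
lens/yellow 159 0.02445914018201916 extent mid [ 0.6271 -0.1789] [0.0373 0.0372 0.0068] off mm [ 0.0659 -2.402 ]
ins/blue 264 0.024406495512753305 extent mid [ 0.4373 -0.2461] [0.046  0.0468 0.0068] off mm [ 1.0514 -1.5666]
```

```bash
python3 -m creep '{"translation":[[4,5,-8],[6,8,-40],[6,8,-78],[6,8,-108],[6,8,-125]],"yaw":[0,0,0,0,0],"gripper":[0,0,0,0,0]}' 40
python3 -m creep '{"translation":[[0,0,0],[0,0,0]],"yaw":[0,0],"gripper":[0,0]}'
```

```text
time_s: 24.67
ee_pos: [0.6195, 0.2524, 0.0518]
eef_rot: [-3.13, -0.003, 2.569]
force: [0.8, -0.1, -0.7]
grip_width: 0.094
time_s: 24.83
ee_pos: [0.6191, 0.2516, 0.0506]
eef_rot: [-3.128, -0.004, 2.568]
force: [-0.6, 0.7, 1.1]
grip_width: 0.0937
```

```bash
python3 -m creep '{"translation":[[1,1,-4],[2,2.5,-8],[2,2.5,-9],[2,2.5,-9]],"yaw":[0.004,0.004,0.004,0.004],"gripper":[0,0,0,0]}' 40
python3 -m creep '{"translation":[[0,0,0],[0,0,0],[0,0,0],[0,0,0],[0,0,0]],"yaw":[0,0,0,0,0],"gripper":[255,255,255,255,255]}' 40
python3 -m creep '{"translation":[[0,0,0],[0,0,0]],"yaw":[0,0],"gripper":[255,255]}' 40
```

```text
time_s: 25.17
ee_pos: [0.6213, 0.2542, 0.042]
eef_rot: [-3.129, -0.004, 2.572]
force: [-0.2, -0.0, 0.7]
grip_width: 0.0944
time_s: 25.58
ee_pos: [0.6213, 0.2543, 0.0421]
eef_rot: [-3.129, -0.004, 2.572]
force: [0.4, 0.6, 0.2]
grip_width: 0.0641
time_s: 25.75
ee_pos: [0.6213, 0.2543, 0.0421]
eef_rot: [-3.129, -0.004, 2.572]
force: [-0.1, -0.0, 0.6]
grip_width: 0.0576
```

```bash
python3 -m creep '{"translation":[[0,0,0],[0,0,0],[0,0,3],[0,0,10],[0,0,20]],"yaw":[0,0,0,0,0],"gripper":[255,255,255,255,255]}' 40
python3 -m creep '{"translation":[[0,0,15],[-3,-2,35],[-20,-12,50],[-44,-26,52],[-68,-40,52]],"yaw":[0,0,0,0,0],"gripper":[255,255,255,255,255]}'
python3 -m creep '{"translation":[[-24,-14,0],[-48,-28,0],[-68,-40,0],[-80,-47,0],[-84,-49,0]],"yaw":[0,0,0,0,0],"gripper":[255,255,255,255,255]}'
python3 -m creep '{"translation":[[0,0,-10],[0,0,-30],[0,0,-50],[0,0,-65],[0,0,-74]],"yaw":[0,0,0,0,0],"gripper":[255,255,255,255,255]}'
python3 -m creep '{"translation":[[0,0,0],[0,0,0]],"yaw":[0,0],"gripper":[255,255]}'
```

```text
time_s: 26.17
ee_pos: [0.6209, 0.2541, 0.062]
eef_rot: [-3.128, -0.005, 2.572]
force: [0.3, 0.6, -2.0]
grip_width: 0.0578
time_s: 26.58
ee_pos: [0.5526, 0.2139, 0.1161]
eef_rot: [-3.13, -0.003, 2.572]
force: [0.3, 0.7, -1.8]
grip_width: 0.0577
time_s: 27.0
ee_pos: [0.4675, 0.1642, 0.1172]
eef_rot: [-3.131, -0.002, 2.572]
force: [-0.4, -0.4, -2.2]
grip_width: 0.0581
time_s: 27.42
ee_pos: [0.4676, 0.1644, 0.0413]
eef_rot: [-3.129, -0.003, 2.572]
force: [-0.3, -0.6, -2.7]
grip_width: 0.0578
time_s: 27.58
ee_pos: [0.4679, 0.1646, 0.0409]
eef_rot: [-3.129, -0.004, 2.572]
force: [0.5, -0.2, -1.4]
grip_width: 0.0577
```

```bash
python3 -m creep '{"translation":[[1,0,-4],[1.5,0,-8],[1.5,0,-10.5],[1.5,0,-11],[1.5,0,-11]],"yaw":[0,0,0,0,0],"gripper":[255,255,255,255,255]}'
python3 -m creep '{"translation":[[0,0,-0.5],[0,0,-1],[0,0,-1]],"yaw":[0,0,0],"gripper":[255,255,255]}'
python3 -m creep '{"translation":[[0,0,-0.4],[0,0,-0.6],[0,0,-0.6]],"yaw":[0,0,0],"gripper":[255,255,255]}'
```

```text
time_s: 28.0
ee_pos: [0.4694, 0.1646, 0.0299]
eef_rot: [-3.129, -0.004, 2.572]
force: [0.2, -0.2, -2.7]
grip_width: 0.0577
time_s: 28.25
ee_pos: [0.4694, 0.1646, 0.029]
eef_rot: [-3.129, -0.004, 2.572]
force: [-0.8, 0.6, -2.4]
grip_width: 0.0577
time_s: 28.5
ee_pos: [0.4694, 0.1646, 0.0284]
eef_rot: [-3.129, -0.004, 2.572]
force: [1.1, 0.8, -1.8]
grip_width: 0.0579
```

```bash
python3 -m creep '{"translation":[[0,0,-0.4],[0,0,-0.6],[0,0,-0.6]],"yaw":[0,0,0],"gripper":[255,255,255]}'
python3 -m creep '{"translation":[[0,0,-0.3],[0,0,-0.4],[0,0,-0.4]],"yaw":[0,0,0],"gripper":[255,255,255]}'
```

```text
time_s: 28.75
ee_pos: [0.4695, 0.1646, 0.0281]
eef_rot: [-3.129, -0.004, 2.572]
force: [-2.8, -1.7, 4.5]
grip_width: 0.0577
time_s: 29.0
ee_pos: [0.4694, 0.1646, 0.0281]
eef_rot: [-3.129, -0.004, 2.572]
force: [-3.6, -1.1, 8.1]
grip_width: 0.0574
```

Block down. Releasing, lifting clear, and moving aside for a final look.

```bash
python3 -m creep '{"translation":[[0,0,0],[0,0,0],[0,0,0],[0,0,0]],"yaw":[0,0,0,0],"gripper":[44,44,44,44]}'
python3 -m creep '{"translation":[[0,0,4],[0,0,20],[0,0,55],[0,0,95],[0,0,130]],"yaw":[0,0,0,0,0],"gripper":[44,30,0,0,0]}'
python3 -m creep '{"translation":[[-10,14,25],[-30,40,45],[-50,68,55],[-72,96,55],[-90,122,55]],"yaw":[0,0,0,0,0],"gripper":[0,0,0,0,0]}'
python3 -m creep '{"translation":[[-15,22,0],[-30,45,0],[-40,60,0],[-40,60,0]],"yaw":[0,0,0,0],"gripper":[0,0,0,0]}'
python3 look.py l4 .044 .018
python3 - <<'E'
from h import *
np.set_printoptions(precision=4,suppress=True)
o,w,t,s=pickle.load(open('l4.pkl','rb')); t0=pickle.load(open('top0.pkl','rb'))
cv2.imwrite('pics/top4.png',cv2.resize(t['pixels'][140:360,150:500,::-1],(800,503),interpolation=2))
cv2.imwrite('pics/side4.png',s['pixels'][:,:,::-1])
a=[]
for c in(t0,t):
    P=cloud(c); q=P[215:245,320:345].reshape(-1,3); b=q[(q[:,2]>.09)&(q[:,2]<.105)].mean(0)
    g=c['pixels'][165:190,298:375].max(2)<60; v,u=np.nonzero(g); a.append((b,u.mean(),v.mean(),g.sum()))
print(a)
E
```

```text
time_s: 29.33
ee_pos: [0.4695, 0.1647, 0.028]
eef_rot: [-3.129, -0.004, 2.572]
force: [0.2, -0.5, -0.4]
grip_width: 0.0774
time_s: 29.75
ee_pos: [0.4693, 0.1646, 0.1603]
eef_rot: [-3.129, -0.003, 2.572]
force: [0.3, -0.6, -0.1]
grip_width: 0.0939
time_s: 30.17
ee_pos: [0.3781, 0.2878, 0.2164]
eef_rot: [-3.131, -0.003, 2.572]
force: [0.3, 0.2, -0.3]
grip_width: 0.0939
time_s: 30.5
ee_pos: [0.3364, 0.3498, 0.2167]
eef_rot: [-3.132, -0.003, 2.575]
force: [0.6, -0.1, 0.4]
grip_width: 0.094
tcp [0.3364 0.3498 0.2167] [-3.1317 -0.003   2.5749]
top stack z 0.018 1013 0.01817549836215319 [0.6203 0.252 ] ((620.5003051757812, 251.96029663085938), (93.53379821777344, 94.28279113769531), 58.16789627075195)
cap/red 78 0.032619507515678034 extent mid [ 0.4673 -0.0653] [0.024  0.0224 0.0069] off mm [ 0.6315 -0.9884]
lens/yellow 163 0.024259171549403633 extent mid [ 0.6272 -0.1784] [0.0372 0.0375 0.0069] off mm [ 0.1725 -1.8791]
ins/blue 266 0.024470336968580496 extent mid [ 0.4374 -0.2466] [0.0457 0.047  0.0068] off mm [ 1.1848 -2.0696]
block/green 586 0.030070293950225424 extent mid [0.4704 0.1621] [0.0824 0.0808 0.0069] off mm [ 1.0381 -2.4079]
[(array([0.6398, 0.0555, 0.1002]), np.float64(52.95904436860068), np.float64(10.627986348122867), np.int64(293)), (array([0.64  , 0.0556, 0.0995]), np.float64(52.98965517241379), np.float64(10.613793103448275), np.int64(290))]
```

View pics/top4.png

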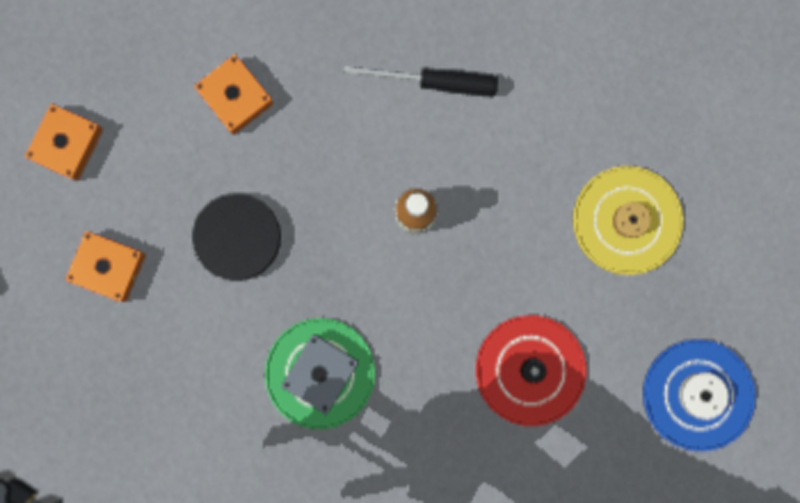

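View pics/side4.png

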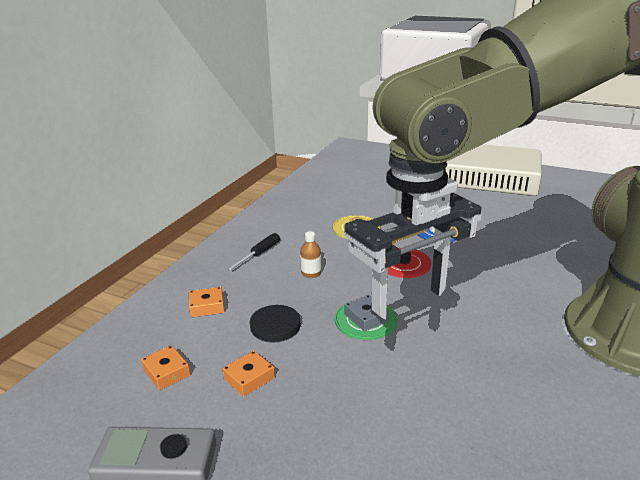

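The final views show all four parts flat and near the middle of their dishes: block (320,374), cap (533,370), lens (633,219) and insulator (706,396) in the top crop. The plinth is empty, and the bottle and screwdriver haven't moved. Handing in.

```bash
python3 -c "
from station import ctrl
print(ctrl.hand_in())"
```

```text
the job is handed in; nothing more can be done
None
```

The stack is fully taken apart and the job is handed in, at about 31 s on the robot's clock. In order, the cap went to the red dish, the lens to the yellow, the insulator to the blue and the block to the green. Each part was lowered until it touched with 4–10 N of force, then released.

**Last checks (top camera):**
- **Heights:** each part's top is within about 1 mm of the height expected for an upright part lying flat in its dish.
- **Centring:** every part is within about 3 mm of its dish centre. Most of that is a shared offset of 1–2.4 mm in y, which matches the top camera disagreeing with the wrist camera by about 2 mm. Going by where the arm let go, the parts are within about 1 mm.
- **Bottle and screwdriver:** the bottle's measured position shifted by under 1 mm and the screwdriver's by less than 0.1 pixel, both within noise.
- **Gripper:** it is open and clear of everything.

**What disagreed or failed:**
- The tool drifted to a tilt of about 0.7°, which can't be corrected with these moves; the parts still settled flat.
- One wrist-camera check of the red dish was unusable because the held cap and fingers blocked the view. I used the earlier top and side measurements for that dish instead.

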